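# Release and slide off the cover of a junction box

## Task

Open the junction box with the fingertips only: press its sprung snap tab all the way in so that the cover springs loose, then gently push the cover by its rib along its rails, off the terminals and fully onto the parking end of the box, until the tab has sprung back up behind it. Do not pinch or lift anything, leave the things round the box where they are, and finish clear of everything.

Things in the scene. Friction and masses are not known exactly. Their poses are not given: they have to be found in the camera images.
- junction_box: Grey terminal box fixed to the table, 236 x 74 mm plus the tab housing at one side. Origin: centre of its underside. x runs along the rails from the seat (spring end) to the parking end; y points to the snap tab's side; z up. Rail tops 47.5 mm high; the channel between them is open upward over 54 mm. The spring housing behind the seat (x about -103 mm) is 45 mm high with its screw heads.
- slide_cover: Loose black plate 76 (x) x 60 x 8 mm, captive under the rails' lips. Origin: centre of its underside, axes as the box's. Shut: origin at x -50, y 0, z 34 mm in the box's frame, held by the tab's lug. Once the tab is pressed a spring kicks it about 11 mm along x, over the lug, and the tab can be let go. Then it slides under a push of up to about 10 N.
- cover_rib (a point): Top middle of the rear face of the cover's cross rib, the face to push on (along the box's x). At x -27, y 0, z 26 mm in the cover's frame. The rib is 36 mm wide, 6 mm thick and stands 18 mm above the plate: its top is 60 mm, the plate's top 42 mm above the table. Behind it a fingertip has free room above the rails.
- parking (a point): Where the cover's origin lies when parked: x +44, y 0, z 34 mm in the box's frame. Beyond x +35 mm the cover is clear of the lug and the tab springs up behind it; a fixed end stop holds it at x +52 mm.
- tab_pad (a point): Middle of the top of the snap tab's steel press pad, ribbed, 24 mm (x) by 26 mm (y), standing beside the box, 60 mm above the table when up; at x = -7.5, y = 58 mm in the box's frame. It is pressed straight down.
- snap_tab (a joint): How far the tab is pressed down, m: 0 up, 0.009 fully in. It lets the cover go at about 0.006 to 0.007. The spring takes about 2 N at first and 5 N at the bottom, plus rubbing of the latch: about 10 N is enough. Under the kicked-out cover it stays trapped at about 0.004 to 0.006 and springs up when the cover has passed.
- seal_block_1: square aluminium block, 44x50x18 mm, on the tab's side of the box near its parking end. Bystander; origin at the centre of its underside.
- grease_pot: small round pot with lid, 39 mm across, 32 mm high, behind the box. Bystander; origin at the centre of its underside.
- push_fitting_0: small push-in fitting, 12x32x14 mm, lying on the tab's side of the box near its spring end. Bystander; origin at the centre of its underside.
- marker_0: marker pen, 125 mm long, 16 mm thick, lying behind the box. Bystander; origin at the centre of its underside.
- oil_bottle: squeeze bottle with a thin spout, 41 mm across, 125 mm high, at the back left. Bystander; origin at the centre of its underside.
- tape_roll_0: roll of tape, 71 mm across, 23 mm high, at the left. Bystander; origin at the centre of its underside.
Mind the look-alikes: they are no part of the job. What is shaped like the slide_cover but turquoise is not meant.

How it is judged:
By the outcome, as a careful person would: the job done as asked, in the order asked, and still so for the second after the job is handed in, with the robot touching nothing.
It also fails if it takes over 38 s, if anything falls off the work surface, if the arm or the gripper's body presses on something with over 40 N, if the wrist force passes 120 N, or if a joint passes its speed limit or range.

## Robot

A 6-joint arm with a two-finger parallel gripper is mounted at the origin on a cart in front of the work surface, level with it; the furniture and walls round the work are solid. World frame = base frame: x ahead of the robot, y to its left, z up, the work surface at z = 0. Lengths are in mm, angles in rad, forces in N, time in s.
With the tool pointing down it reaches from about 350 to 875 mm from the base axis. Payload 4.2 kg.
Tool frame: the origin (TCP) lies at the very end of the fingers, on their centre line; the grasp point (between the pads) lies 19 mm behind it; z points along the fingers, y is the line along which they close (so a half turn about z gives the same grasp; the last joint's range is limited). The gripper opens to 85 mm and grips with 20 to 120 N. Pads are 22 mm wide; open, the fingers measure 114 mm over their backs; the gripper's body (76 mm by 85 mm) begins 54 mm behind the grasp point. The pads swing forward as they close: fully open they stand 13 mm farther back than shut.
Start: joints at [1.379, 0.385, 0.008, 0, -1.194, -0.259], TCP at [272.27, 562.555, 231.312] pointing down, gripper open.
Joint ranges: [-3.14, 3.14], [-1.21, 2.06], [-1.07, 1.41], [-3.16, 2.05], [-2.99, -0.16], [-3.1, 3.1]. Speed limits (rad/s): [2.79, 2.79, 3.14, 3.14, 3.14, 3.14].

## Interface

Orientations are given as a unit quaternion [x, y, z, w].
In Python, from bench import arm gives the robot as it stands. The module is installed in compiled form; this text tells all that it offers.
- The arm moves only by the tool drive_tool, never from a script. Its argument "targets" is a list of rows, each a list of 5 numbers: the closure, from -1 (fully open) to 1 (shut), then the shift along the tool's x, y, z in mm, then the turn about the tool's z in degrees. In form: [[grip, tx, ty, tz, roll], ...]. A call has 1 to 12 rows; each row is the pose to reach, as a shift and turn from the pose commanded when the call began, along the tool's axes at that moment; what a row does not reach only later rows make up. A row lasts 1/10 s, in which the tool goes at most 50 mm and 8.59 degrees, less where a joint would pass 70% of its speed; a pose out of reach is approached as far as the arm can. A call with a gripper value outside its range is refused whole. The fingers move at their own pace and stop on an object; the grip force is fixed at half the most. Time passes only in rows, so rows that repeat a pose let the fingers close. It gives the time, the measured TCP pose, the force, the opening and the grip force at its end, in the units of the state.
- arm.read_state(): the state, without advancing time (a new reading comes with each control period).
- arm.get_image(name): name is "side" or "top"; returns the picture (480x640x3 uint8, blue, green, red); there is no depth.
- arm.camera_params(name): a dict with "fov_y" (degrees; the focal length in pixels is half the picture's height over the tangent of half this angle, whatever the lens; pixels are square), "cx", "cy" (the principal point, pixels), "D" ([k1, k2, p1, p2, k3] as OpenCV has them; the pictures are not rectified), "rvec" (rotation vector, rad) and "tvec" (3), from world to camera coordinates, as OpenCV has them. Camera axes: x right, y down, z forward; pixel columns grow to the right and rows downward; lengths in mm; the calibration is good to about 2 mm. A picture is of the moment at which its call begins. camera_params takes no time and is no camera call.
- arm.job_done(): hands the job in; it is judged then, once.
The state is a dict: "clock": time; "joints": joint angles; "joint_vel": joint speeds; "joint_efforts": joint torques, N m; "position": TCP position; "ee_rot": TCP orientation; "contact_force": force on the tool from outside, world axes, zero at the start; "wrist_torque": the same for the moment, N m; "gripper_width": finger opening in mm; "grasp_force": force on a finger pad.
Only numpy, scipy, OpenCV 4.12 (cv2) and the standard library are available. Lean on these libraries where they do the work, as an engineer would, in place of code of your own. Each camera call takes 0.05 s, during which the arm holds its last target. There are 200 camera calls.

## Working session

There is one attempt and no reset: what is moved stays moved. The work goes in short steps, Python scripts to look and compute and a tool call to move; the robot and the scene stay as the last step left them, time stands still between calls to the robot, and variables do not carry over. Pictures are saved under pics/ and viewed, at most 11 in all, crops included, and the job is handed in when it is done.

Besides the shell and the picture viewer there is one more tool, called after ">>>" as name([rows], argument=value, ...), one row to a line, values as JSON. drive_tool: Moves the arm, as the interface text tells. Its arguments: {"type":"object","properties":{"targets":{"type":"array","items":{"type":"array","items":{"type":"number"}}}},"required":["targets"]}

```bash
mkdir -p pics; python3 - <<'E'
from bench import arm
import cv2
for n in("top","side"):
    cv2.imwrite(f"pics/{n}0.png",arm.get_image(n)); print(n,arm.camera_params(n))
s=arm.read_state();print(s)
E
```

```text
top {'fov_y': 43.38276122463993, 'cx': 308.7390188324169, 'cy': 243.16207662012, 'D': array([-0.0367127,  0.       ,  0.       ,  0.       ,  0.       ]), 'rvec': array([ 2.17457857, -2.1688544 ,  0.15300308]), 'tvec': array([  47.75901904,  543.12620103, 1318.62205717])}
side {'fov_y': 57.16475132875248, 'cx': 320.4581904693671, 'cy': 242.64168294426864, 'D': array([-0.11105975,  0.        ,  0.        ,  0.        ,  0.        ]), 'rvec': array([ 2.24809829, -0.12528103,  0.03631591]), 'tvec': array([-503.40917282,  144.20402972,  814.57014777])}
{'clock': 0.1, 'joints': array([ 1.37862838e+00,  3.85458799e-01,  6.74425390e-03, -4.43380867e-04,
       -1.19401959e+00, -2.58590427e-01]), 'joint_vel': array([-0.00038524, -0.00118716,  0.0013924 ,  0.00273328, -0.00020045,
       -0.00067115]), 'joint_efforts': array([-7.21802298e-04, -3.93323135e+01,  1.88928741e+01,  4.19805273e+00,
       -2.62001879e-03,  4.22198895e-06]), 'position': array([272.03745549, 562.09301163, 230.33519803]), 'ee_rot': array([ 9.74690684e-01, -2.23555564e-01, -1.73774762e-04,  9.75210051e-04]), 'contact_force': array([ 0.22682424, -0.33806018, -0.29392772]), 'wrist_torque': array([ 0.03806401, -0.02429105,  0.0134437 ]), 'grasp_force': 0.0, 'gripper_width': 85.44379223103354}
```

View pics/top0.png

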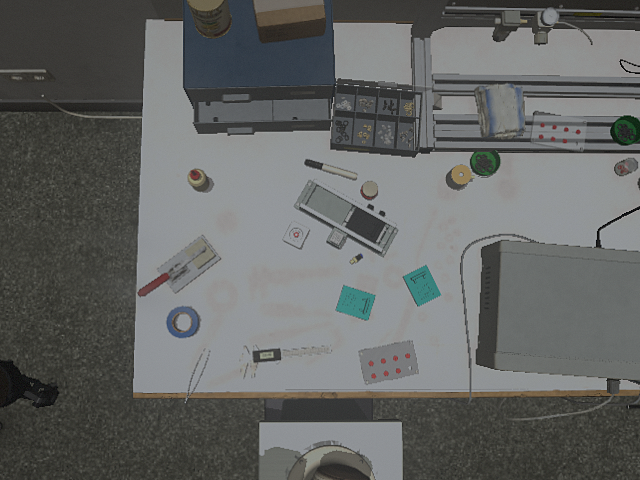

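View pics/side0.png

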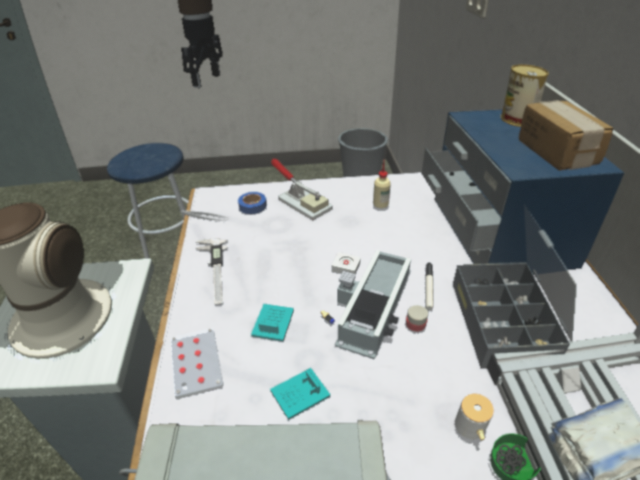

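The top view shows the box from (300,190) (parking end) to (390,245) (spring end), with the black cover at (369,222) and the tab pad at (337,239). Candidates for the cover are the black plate in the box (369,222) and two turquoise look-alikes at (356,302) and (421,285). I choose the black one. For the tab, the only real candidate is the pad at (337,239); the seal block (296,235) and the fitting (356,258) are bystanders. Next, one close crop.

```bash
cat > h.py <<'E'
from bench import arm
import cv2, numpy as np
def cam(n):
    p=arm.camera_params(n); f=240/np.tan(np.radians(p['fov_y']/2))
    K=np.array([[f,0,p['cx']],[0,f,p['cy']],[0,0,1]]); R=cv2.Rodrigues(p['rvec'])[0]
    return K,p['D'],R,p['tvec'],p['rvec']
def plane(n,px,z):
    K,D,R,t,_=cam(n); u=cv2.undistortPoints(np.array(px,float).reshape(-1,1,2),K,D).reshape(-1,2)
    d=np.c_[u,np.ones(len(u))]@R; c=-R.T@t
    return c+d*((z-c[2])/d[:,2])[:,None]
def proj(n,P):
    K,D,R,t,rv=cam(n); return cv2.projectPoints(np.array(P,float).reshape(-1,1,3),rv,t,K,D)[0].reshape(-1,2)
E
python3 - <<'E'
import cv2,numpy as np
a=cv2.imread('pics/top0.png')[165:275,280:410]; b=cv2.imread('pics/side0.png')[240:365,310:440]
a=cv2.resize(a,None,fx=5,fy=5,interpolation=cv2.INTER_CUBIC);cv2.imwrite('pics/ct.png',a)
b=cv2.resize(b,None,fx=4.6,fy=4.6,interpolation=cv2.INTER_CUBIC);cv2.imwrite('pics/cs.png',b)
E
```

```text
(no output)
```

View pics/ct.png

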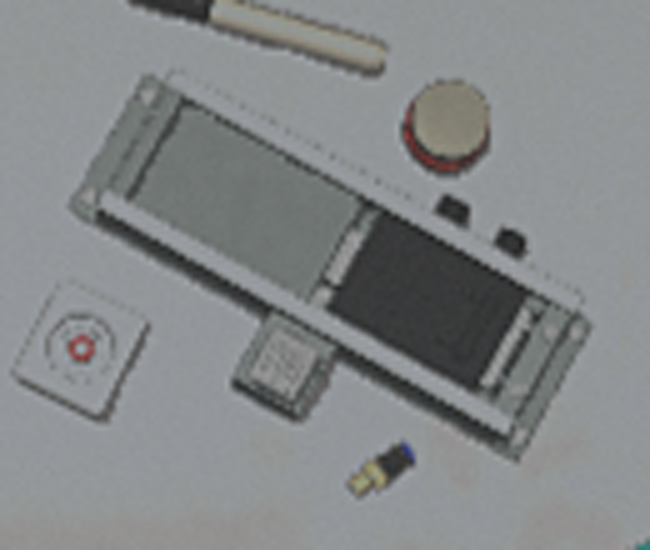

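View pics/cs.png

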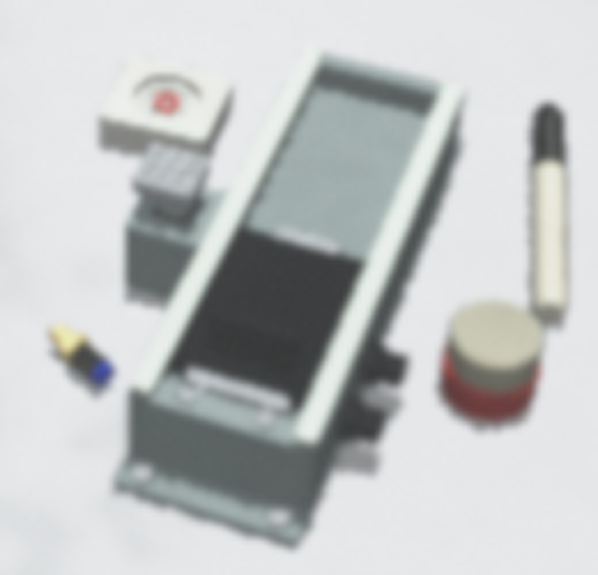

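The crop confirms the choice: black cover plate seated at the spring end (right), pad at crop (285,365), rail centrelines (107,200)→(510,425), base corners at (150,75), (75,205), (590,320) and (520,458).

```bash
python3 - <<'E'
from h import *
T=lambda p:np.array(p)/5.+[280,165]-0.4
S=lambda p:np.array(p)/4.6+[310,240]-0.4
c=plane('top',T([(150,75),(75,205),(590,320),(520,458)]),3)
print(c.round(1),c.mean(0)); 
print(np.linalg.norm(c[0]-c[2]),np.linalg.norm(c[0]-c[1]))
ax=lambda a,b:np.degrees(np.arctan2(*(a-b)[1::-1]))
print('yaw',ax(c[0],c[2]),ax(c[1],c[3]))
r=plane('top',T([(107,200),(510,425),(375,205),(585,300)]),47.5);print(r.round(1),ax(r[0],r[1]),ax(r[2],r[3]))
s=plane('side',S([(315,55),(140,390),(450,90),(310,435)]),47.5);print(s.round(1),ax(s[0],s[1]),ax(s[2],s[3]),s.mean(0))
print('pad',plane('top',T([(285,365)]),60),plane('side',S([(172,170)]),60))
# cover black edges at z 42: top
k=plane('top',T([(380,212),(325,305),(535,293),(480,385)]),42);print('cover',k.round(1),k.mean(0),ax(k[0],k[2]),ax(k[1],k[3]))
E
```

```text
[[ 694.5   46.7    3. ]
 [ 633.2   81.2    3. ]
 [ 580.9 -156.     3. ]
 [ 517.  -122.8    3. ]] [606.41103871 -37.70625494   3.        ]
232.3469588498061 70.28145705419101
yaw 60.73558833555163 60.32097010472099
[[ 627.5   66.9   47.5]
 [ 527.4 -111.9   47.5]
 [ 625.9  -52.7   47.5]
 [ 583.5 -146.2   47.5]] 60.75651802112548 65.61093233618034
[[ 629.5   64.7   47.5]
 [ 528.2 -113.1   47.5]
 [ 681.9   34.8   47.5]
 [ 585.4 -141.1   47.5]] 60.33190583503949 61.258053516614744 [606.23502149 -38.67275373  47.5       ]
pad [[552.15491013 -11.28697358  60.        ]] [[554.75995003 -12.45194823  60.        ]]
cover [[ 623.7  -55.5   42. ]
 [ 581.5  -30.5   42. ]
 [ 587.4 -124.7   42. ]
 [ 545.8  -99.5   42. ]] [584.62550275 -77.55453172  42.        ] 62.30096667154506 62.6555123397689
```

>>> drive_tool([
  [1,120,95,20,3.6],
  [1,250,195,60,3.6],
  [1,503,395,110,3.6],
  [1,503,395,110,3.6],
  [1,503,395,110,3.6],
  [1,503,395,110,3.6],
  [1,503,395,110,3.6],
  [1,503,395,110,3.6],
  [1,503,395,110,3.6],
  [1,503,395,110,3.6],
  [1,503,395,110,3.6],
  [1,503,395,110,3.6],
])

```text
clock: 1.3
position: [532.1, 29.3, 129.2]
ee_rot: [0.967, -0.254, -0.0, 0.0]
contact_force: [-1.0, 1.7, 0.9]
gripper_width: 0.1
grasp_force: 0.0
```

>>> drive_tool([
  [1,0,0,0,0],
  [1,0,0,0,0],
])

```text
clock: 1.5
position: [531.5, 29.9, 128.8]
ee_rot: [0.967, -0.255, -0.001, 0.0]
contact_force: [-0.9, 0.2, 1.1]
gripper_width: -0.1
grasp_force: 0.0
```

```bash
python3 - <<'E'
from h import *
s=arm.read_state();print(s['clock'],s['position'].round(1),s['ee_rot'].round(4))
b=arm.get_image('side');t=arm.get_image('top')
cv2.imwrite('pics/c1.png',np.hstack([cv2.resize(i,(400,500),interpolation=cv2.INTER_CUBIC) for i in (t[155:280,280:380],b[215:340,320:420])]))
E
```

```text
1.5 [531.5  29.9 128.8] [ 9.668e-01 -2.555e-01 -8.000e-04  4.000e-04]
```

View pics/c1.png

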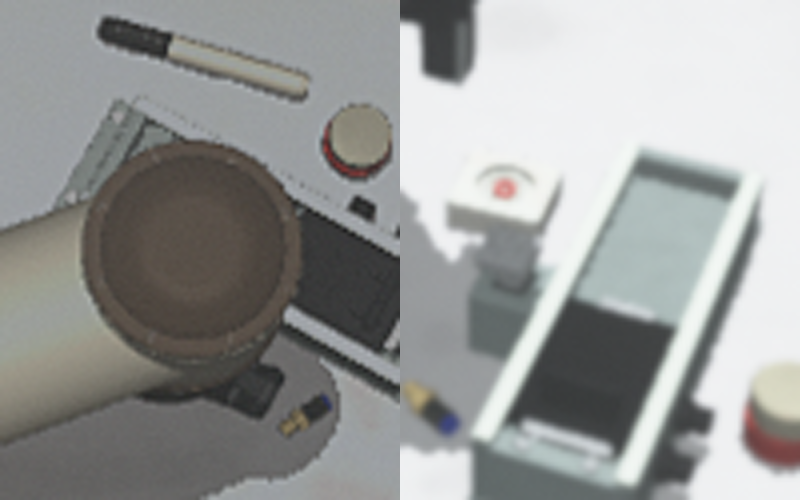

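The side view shows the shut fingertips at crop (445,70), above and left of the pad at (510,250); the scene is untouched. I move over the pad.

>>> drive_tool([
  [1,20,14,20,0],
  [1,40,27,40,0],
  [1,40,27,50,0],
  [1,40,27,50,0],
  [1,40,27,50,0],
])

```text
clock: 2.1
position: [553.3, -10.5, 80.3]
ee_rot: [0.967, -0.253, 0.0, -0.0]
contact_force: [0.2, 0.5, 0.3]
gripper_width: 0.1
grasp_force: 0.0
```

```bash
python3 - <<'E'
from h import *
s=arm.read_state();p=s['position'];print(p.round(1),s['ee_rot'].round(4),s['contact_force'])
b=arm.get_image('side');q=proj('side',[p,[553.3,-13.5,60]]);print(q)
cv2.imwrite('pics/c2.png',cv2.resize(b[225:325,300:400],None,fx=6,fy=6,interpolation=cv2.INTER_CUBIC))
E
```

```text
[553.3 -10.5  80.3] [ 9.675e-01 -2.529e-01  3.000e-04 -1.000e-04] [0.21193837 0.46286472 0.27176678]
[[346.29177766 267.72418271]
 [346.28662339 277.01526749]]
```

View pics/c2.png

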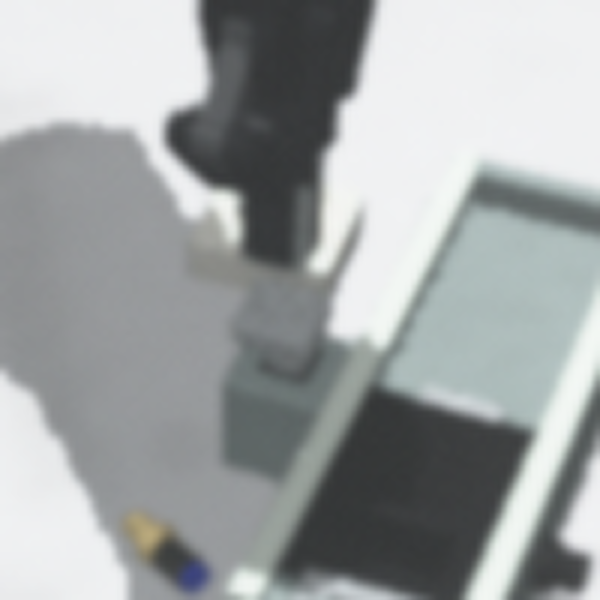

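The fingertips (275,265) hang just over the pad (282,310). I press straight down in steps.

>>> drive_tool([
  [1,0,2,10,0],
  [1,0,2,17,0],
  [1,0,2,20,0],
  [1,0,2,22,0],
  [1,0,2,24,0],
  [1,0,2,26,0],
])

```text
clock: 2.75
position: [551.9, -13.6, 53.8]
ee_rot: [0.967, -0.254, -0.0, 0.0]
contact_force: [-2.0, 1.5, 3.4]
gripper_width: 0.5
grasp_force: 1.8
```

>>> drive_tool([
  [1,0,0,1,0],
  [1,0,0,2,0],
  [1,0,0,3,0],
  [1,0,0,4,0],
  [1,0,0,4,0],
])

```text
clock: 3.25
position: [552.2, -13.7, 50.8]
ee_rot: [0.967, -0.254, -0.0, 0.0]
contact_force: [-6.0, 1.2, 11.2]
gripper_width: 0.0
grasp_force: 5.6
```

```bash
python3 - <<'E'
from h import *
s=arm.read_state();p=s['position'];print(p.round(1),s['contact_force'])
b=arm.get_image('side')
cv2.imwrite('pics/c3.png',cv2.resize(b[235:335,310:410],None,fx=6,fy=6,interpolation=cv2.INTER_CUBIC))
E
```

```text
[552.2 -13.7  50.8] [-5.96131889  1.20866624 11.23845951]
```

View pics/c3.png

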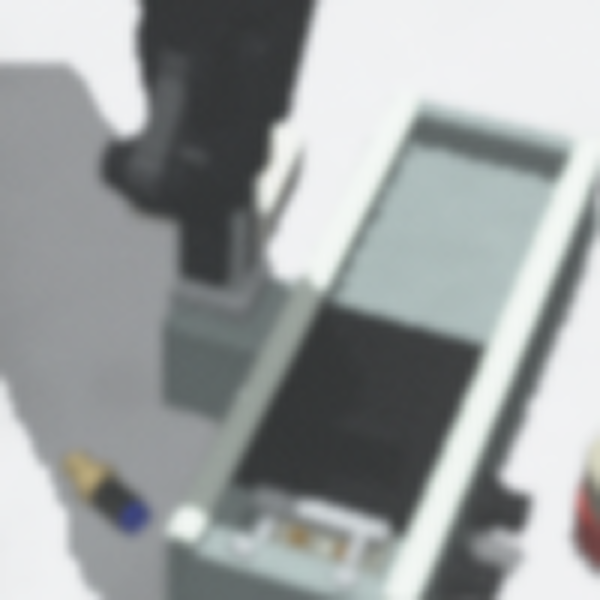

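The tab is fully in (z 50.8, 11 N) and the cover has kicked forward: a gap with the terminals now shows behind it at crop (310,540). I lift and go behind the rib.

>>> drive_tool([
  [1,0,0,-15,0],
  [1,0,0,-40,0],
  [1,20,28,-45,0],
  [1,40,56,-45,0],
  [1,59,84,-45,0],
  [1,59,84,-45,0],
  [1,59,84,-30,0],
  [1,59,84,-26,0],
  [1,59,84,-26,0],
])

```text
clock: 4.2
position: [562.1, -115.5, 74.7]
ee_rot: [0.967, -0.254, -0.001, 0.0]
contact_force: [-0.0, 1.2, 0.4]
gripper_width: -0.1
grasp_force: 0.0
```

```bash
python3 - <<'E'
from h import *
s=arm.read_state();p=s['position'];print(p.round(1),s['ee_rot'].round(4),s['contact_force'])
b=arm.get_image('side')
cv2.imwrite('pics/c4.png',cv2.resize(b[255:355,310:410],None,fx=6,fy=6,interpolation=cv2.INTER_CUBIC))
E
```

```text
[ 562.1 -115.5   74.7] [ 9.672e-01 -2.538e-01 -7.000e-04  3.000e-04] [-0.01657952  1.15467461  0.37339548]
```

View pics/c4.png

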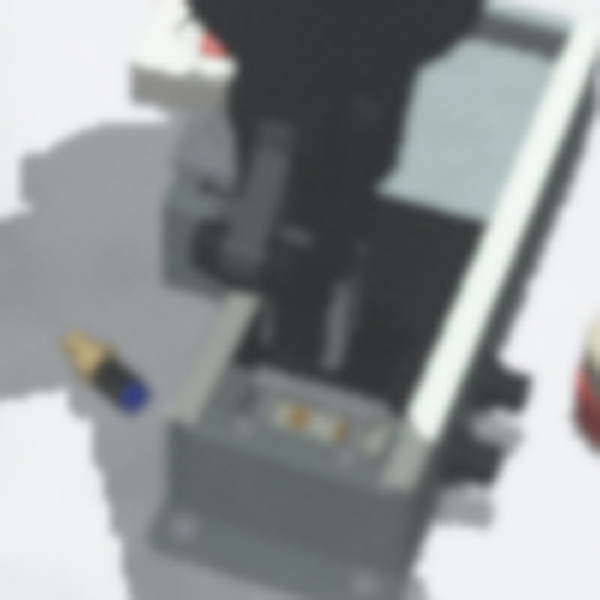

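The fingertip (310,365) hangs centred over the channel near the cover's rear edge. I descend carefully to about 51 mm.

>>> drive_tool([
  [1,0,0,8,0],
  [1,0,0,13,0],
  [1,0,0,17,0],
  [1,0,0,20,0],
  [1,0,0,23,0],
  [1,0,0,23,0],
])

```text
clock: 4.85
position: [562.2, -115.8, 52.2]
ee_rot: [0.967, -0.254, -0.0, 0.0]
contact_force: [0.0, 0.3, -0.2]
gripper_width: -0.3
grasp_force: 0.0
```

>>> drive_tool([
  [1,0,-2,0,0],
  [1,0,-4,0,0],
  [1,0,-6,0,0],
  [1,0,-8,0,0],
  [1,0,-10,0,0],
  [1,0,-12,0,0],
  [1,0,-14,0,0],
  [1,0,-16,0,0],
  [1,0,-18,0,0],
  [1,0,-20,0,0],
  [1,0,-22,0,0],
  [1,0,-24,0,0],
])

```text
clock: 6.05
position: [574.0, -95.0, 52.7]
ee_rot: [0.967, -0.254, -0.0, 0.0]
contact_force: [-1.2, -1.7, 1.0]
gripper_width: 0.1
grasp_force: 1.1
```

Contact is light (about 2 N), so I continue.

>>> drive_tool([
  [1,0,-3,0,0],
  [1,0,-6,0,0],
  [1,0,-9,0,0],
  [1,0,-12,0,0],
  [1,0,-15,0,0],
  [1,0,-18,0,0],
  [1,0,-21,0,0],
  [1,0,-24,0,0],
  [1,0,-27,0,0],
  [1,0,-30,0,0],
  [1,0,-33,0,0],
  [1,0,-36,0,0],
])

```text
clock: 7.25
position: [592.1, -63.3, 52.7]
ee_rot: [0.967, -0.254, 0.0, 0.0]
contact_force: [-0.2, -1.6, 2.4]
gripper_width: 0.1
grasp_force: 1.2
```

```bash
python3 - <<'E'
from h import *
s=arm.read_state();p=s['position'];print(p.round(1),s['contact_force'])
b=arm.get_image('side')
cv2.imwrite('pics/c5.png',cv2.resize(b[235:355,310:430],None,fx=5,fy=5,interpolation=cv2.INTER_CUBIC))
E
```

```text
[592.1 -63.3  52.7] [-0.16559954 -1.60726679  2.41487929]
```

View pics/c5.png

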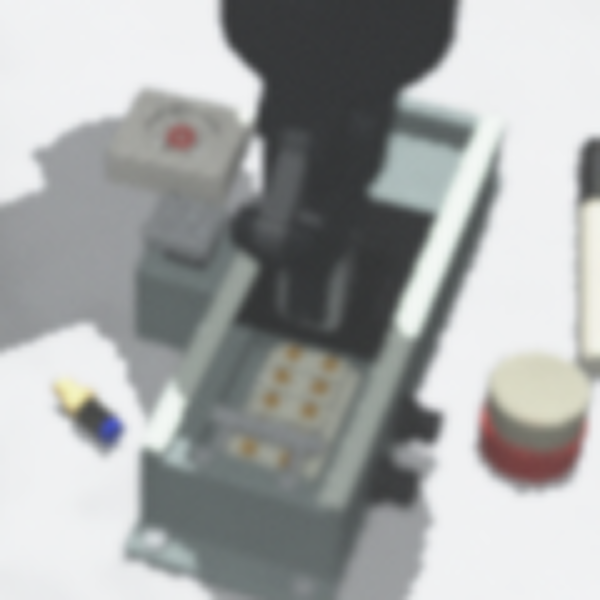

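The cover slides with the finger and the terminals are exposed at crop (300,400); the bystanders are untouched. I push on.

>>> drive_tool([
  [1,0,-3,0,0],
  [1,0,-6,0,0],
  [1,0,-9,0,0],
  [1,0,-12,0,0],
  [1,0,-15,0,0],
  [1,0,-18,0,0],
  [1,0,-21,0,0],
  [1,0,-24,0,0],
  [1,0,-26,0,0],
  [1,0,-28,0,0],
  [1,0,-30,0,0],
  [1,0,-31,0,0],
])

```text
clock: 8.5
position: [607.4, -36.2, 52.5]
ee_rot: [0.967, -0.254, 0.0, -0.0]
contact_force: [-0.4, -0.2, 1.4]
gripper_width: -0.1
grasp_force: 0.4
```

```bash
python3 - <<'E'
from h import *
s=arm.read_state();p=s['position'];print(p.round(1),s['contact_force'])
b=arm.get_image('side')
cv2.imwrite('pics/c6.png',cv2.resize(b[235:355,310:430],None,fx=5,fy=5,interpolation=cv2.INTER_CUBIC))
c=np.array([606.8,-37,0]);a=np.radians(60.6);ex=np.array([np.cos(a),np.sin(a),0]);ey=np.array([-ex[1],ex[0],0])
B=lambda x,y,z:c+x*ex+y*ey+[0,0,z]
q=lambda P:((proj('side',P)-[310,235]+.4)*5).round(0)
print('tcp box x',(p-c)@ex,'y',(p-c)@ey)
for xc in(30,35,44,52):print(xc,q([B(xc-38,27,42),B(xc-38,-27,42)]).tolist())
print('pad60/55',q([B(-7.5,58,60),B(-7.5,58,55)]).tolist(),'stop rail ends',q([B(118,30,47.5),B(118,-30,47.5)]).tolist())
E
```

```text
[607.4 -36.2  52.5] [-0.43461315 -0.24241977  1.4020454 ]
tcp box x 0.942455670754873 y -0.10727754611789647
30 [[260.0, 274.0], [402.0, 314.0]]
35 [[264.0, 265.0], [406.0, 305.0]]
44 [[272.0, 249.0], [413.0, 289.0]]
52 [[279.0, 235.0], [419.0, 274.0]]
pad60/55 [[182.0, 215.0], [182.0, 225.0]] stop rail ends [[357.0, 58.0], [501.0, 94.0]]
```

View pics/c6.png

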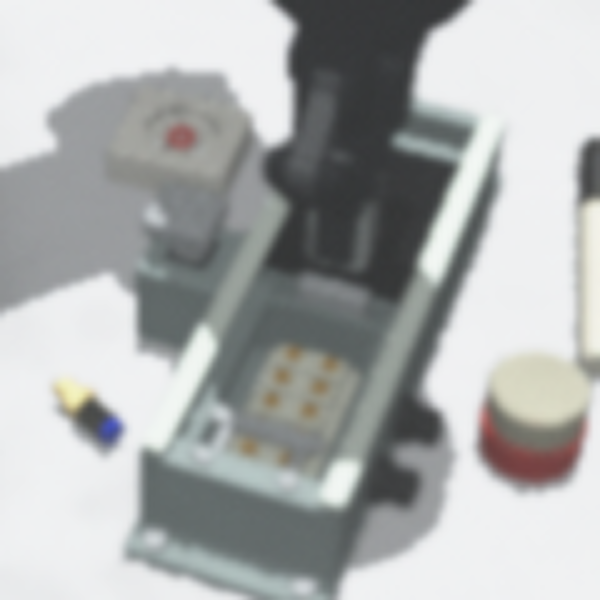

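The cover's rear edge runs from crop (275,255) to (405,300), which puts it at x ≈ 39–42; the tab appears to have sprung up. I push a few mm more, then back off and lift clear.

>>> drive_tool([
  [1,0,-1,0,0],
  [1,0,-2,0,0],
  [1,0,-3,0,0],
  [1,0,-4,0,0],
  [1,0,-4,0,0],
])

```text
clock: 9.05
position: [609.3, -32.8, 52.6]
ee_rot: [0.967, -0.254, 0.0, -0.0]
contact_force: [0.2, 0.0, 0.4]
gripper_width: 0.2
grasp_force: 0.0
```

>>> drive_tool([
  [1,0,3,0,0],
  [1,0,6,0,0],
  [1,0,8,-15,0],
  [1,0,8,-50,0],
  [1,0,8,-90,0],
  [1,0,30,-130,0],
  [1,-45,60,-130,0],
  [1,-90,90,-130,0],
  [1,-135,110,-130,0],
  [1,-180,120,-130,0],
  [1,-180,120,-130,0],
  [1,-180,120,-130,0],
])

```text
clock: 10.25
position: [392.6, -49.2, 183.5]
ee_rot: [0.967, -0.253, 0.001, -0.001]
contact_force: [-0.1, 0.5, 1.1]
gripper_width: -0.0
grasp_force: 0.0
```

```bash
python3 - <<'E'
from h import *
s=arm.read_state();p=s['position'];print(p.round(1),s['contact_force'])
b=arm.get_image('side');t=arm.get_image('top')
cv2.imwrite('pics/c7.png',np.hstack([cv2.resize(i,(400,400),interpolation=cv2.INTER_CUBIC) for i in (t[160:280,280:400],b[235:355,310:430])]))
E
```

```text
[392.6 -49.2 183.5] [-0.08274396  0.49452952  1.13922877]
```

View pics/c7.png

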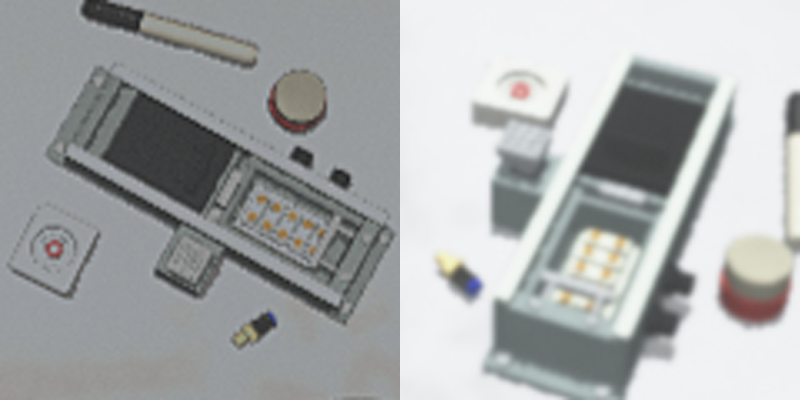

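The cover sits on the parking end with the terminals exposed. The pad is back at its original pixel height (side ≈ (347,278), 277 at the start), and nothing else has moved. Last check of the cover's x, then hand-in.

```bash
python3 - <<'E'
from h import *
a=np.radians(60.6);r=plane('top',[[346.6,215.2]],42)[0]
x=(r-[606.8,-37,0])[:2]@[np.cos(a),np.sin(a)]+38;print('cover x',x)
if x>38: print(arm.job_done())
E
```

```text
cover x 38.74218252439853
the job is handed in; nothing more can be done
None
```

The job is handed in: the tab was pressed fully in, the cover sprang loose, and I pushed it by its rib onto the parking end. I measured it at x ≈ 39–45 mm (nominal 44, clear of the lug beyond 35). The tab is back up behind it, the things round the box look unmoved and the arm is clear; it took about 10 s.

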